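# Park the bench kit in its matching dishes

### The job

Put the bench kit away: the red joint clip in the red dish, the yellow joint clip in the yellow dish, both standing on end as they do now, the blue-capped vial upright in the blue dish, and the timer flat in the grey cradle, face up. Each must sit right down on the floor of its holder, let go and at rest; leave the green clip and the tape roll where they are.

Things in the scene. Friction and masses are not known exactly. Their poses are not given: they have to be found in the camera images.
- red_clip: red plastic joint clip, an open C-shaped collar standing on end with its axis upright, 28 mm (x) by 26 mm (y) by 20 mm high, lying loose on the bench. Origin: centre of the underside; z up along the collar's axis. Goes in the red dish. Pinch across y.
- yellow_clip: yellow plastic joint clip, an open C-shaped collar standing on end with its axis upright, 28 mm (x) by 26 mm (y) by 20 mm high, lying loose on the bench. Origin: centre of the underside; z up along the collar's axis. Goes in the yellow dish. Pinch across y.
- blue_vial: small clear glass vial with a blue screw cap, 21 mm diameter, 47 mm high, standing upright on the bench. Origin: centre of the underside; z up. Goes in the blue dish.
- timer: off-white laboratory timer lying face up on its back (display and buttons up), 58 mm (x) by 66 mm (y) by 16 mm high. Origin: centre of the underside; z up. Can be gripped across its 58 mm (x). Goes in the grey cradle.
- red_dish: fixed round parking dish with a red rim and red floor on a white foot: 72 mm outside, recess 56 mm across, its floor 3 mm and its rim 10 mm above the bench. Origin: centre of the underside, on the bench top; z up. Stands anywhere in the work area.
- yellow_dish: fixed round parking dish with a yellow rim and yellow floor on a white foot: 72 mm outside, recess 56 mm across, its floor 3 mm and its rim 10 mm above the bench. Origin: centre of the underside, on the bench top; z up. Stands anywhere in the work area.
- blue_dish: fixed round parking dish with a blue rim and blue floor on a white foot: 72 mm outside, recess 56 mm across, its floor 3 mm and its rim 10 mm above the bench. Origin: centre of the underside, on the bench top; z up. Stands anywhere in the work area.
- timer_cradle: fixed low rectangular grey tray with a white inlay, recess 78 mm (x) by 86 mm (y), walls 5 mm thick with a gap in the middle of the two walls that face along x; its floor 3 mm and its rim 10 mm above the bench. The timer fits with 10 mm of play on each side when it is square with the cradle. Origin: centre of the underside, on the bench top; x, y along its sides, z up.
- green_clip: green plastic joint clip, same shape as the red one (28 x 26 x 20 mm), loose; a bystander with no dish, to be left where it is. Origin: centre of the underside.
- tape_roll: beige roll of label tape lying flat, 72 mm across, 18 mm high, loose; a bystander to be left where it is. Origin: centre of the underside.
Not all that is in view belongs to the job. Of the things shaped like the yellow_dish, the yellow one is meant.

How it is judged:
By the outcome, as a careful person would: the job done as asked, in the order asked, and still so for the second after the job is handed in, with the robot touching nothing.
It also fails if it takes over 99 s, if anything falls off the work surface, if the arm or the gripper's body presses on something with over 40 N, if the wrist force passes 120 N, or if a joint passes its speed limit or range.

### The arm

A 7-joint arm with a two-finger parallel gripper is mounted at the origin on a cart in front of the work surface, level with it; the furniture and walls round the work are solid. World frame = base frame: x ahead of the robot, y to its left, z up, the work surface at z = 0. Lengths are in m, angles in rad, forces in N, time in s.
With the tool pointing down it reaches from about 0.425 to 0.925 m from the base axis. Payload 6.8 kg.
Tool frame: the origin (TCP) lies at the very end of the fingers, on their centre line; the grasp point (between the pads) lies 19 mm behind it (r.tcp_to_grasp is the distance from the TCP to the grasp point, in m); z points along the fingers, y is the line along which they close (so a half turn about z gives the same grasp; the last joint's range is limited). The gripper opens to 85 mm and grips with 20 to 120 N. Pads are 22 mm wide; open, the fingers measure 114 mm over their backs; the gripper's body (76 mm by 85 mm) begins 54 mm behind the grasp point. The pads swing forward as they close: fully open they stand 13 mm farther back than shut.
Start: joints at [1.141, 0.477, 0.022, 1.555, -0.011, 1.109, -0.083], TCP at [0.213, -0.64, 0.231] pointing down, gripper open.
Joint ranges: [-2.96, 2.96], [-0.34, 2.1], [-1.41, 1.46], [0.24, 2.44], [-1.37, 4.51], [0.17, 1.92], [-2.96, 2.96]. Speed limits (rad/s): [2.39, 2.39, 3.14, 3.14, 3.14, 3.14, 3.14].

### API

Orientations are given as a rotation vector (axis times angle).
In Python, from bench import r gives the robot as it stands.
- The arm moves only by the tool step_arm, never from a script. Its argument "moves" is a list of rows, each a list of 7 numbers: the shift along the tool's x, y, z in mm, then the turn, a rotation vector about the tool's x, y, z in rad, then the finger opening in mm, from 0 to 85.4. A call has 1 to 8 rows; each row is the pose to reach, as a shift and turn from the pose commanded when the call began, along the tool's axes at that moment; what a row does not reach only later rows make up. A row lasts 1/10 s, in which the tool goes at most 50 mm and 8.59 degrees, less where a joint would pass 70% of its speed; a pose out of reach is approached as far as the arm can. A call with a gripper value outside its range is refused whole. The fingers move at their own pace and stop on an object; "grip_force" is the grip in N (left out, the last holds). Time passes only in rows, so rows that repeat a pose let the fingers close. It gives the time, the measured TCP pose, the force, the opening and the grip force at its end, in the units of the state.
- r.get_obs(): the state, without advancing time (a new reading comes with each control period).
- r.grab_frame(name): name is "scene" or "top" or "wrist"; returns a dict with "image" (420x560x3 uint8, red, green, blue), "depth" (420x560 float32, m along the optical axis (not along the pixel's ray), 0 where there is no reading), "mtx" (3x3 intrinsics, pixels), "k1" (the pictures are not rectified: a ray, as slopes to the right and down, at radius r is drawn at 1 + k1 r^2 times it, then the intrinsics apply), "rvec" (rotation vector, rad) and "tvec" (3), from world to camera coordinates, as OpenCV has them. Camera axes: x right, y down, z forward; pixel columns grow to the right and rows downward; lengths in m; the calibration is good to about 2 mm. A picture is of the moment at which its call begins.
- r.hand_in(): hands the job in; it is judged then, once.
The state is a dict: "clock": time; "joints": joint angles; "qvel": joint speeds; "tau": joint torques, N m; "tcp_pos": TCP position; "orientation": TCP orientation; "contact_force": force on the tool from outside, world axes, zero at the start; "moment": the same for the moment, N m; "grip_width": finger opening in m; "gripper_force": force on a finger pad.
Only numpy, scipy, OpenCV 4.12 (cv2) and the standard library are available. Lean on these libraries where they do the work, as an engineer would, in place of code of your own. Each camera call takes 0.05 s, during which the arm holds its last target. There are 200 camera calls.

## Working session

There is one attempt and no reset: what is moved stays moved. The work goes in short steps, Python scripts to look and compute and a tool call to move; the robot and the scene stay as the last step left them, time stands still between calls to the robot, and variables do not carry over. Pictures are saved under pics/ and viewed, at most 14 in all, crops included, and the job is handed in when it is done.

Besides the shell and the picture viewer there is one more tool, called after ">>>" as name(argument=value, ...) on one line, values as JSON. step_arm: Moves the arm, as the interface text tells. Its arguments: {"type":"object","properties":{"moves":{"type":"array","items":{"type":"array","items":{"type":"number"}}},"grip_force":{"type":"number"}},"required":["moves"]}

```bash
mkdir -p pics; cat > h.py <<'E'
import numpy as np,cv2
from bench import r
def grab(n):
    f=r.grab_frame(n); np.savez('/tmp/%s.npz'%n,**{k:np.asarray(v) for k,v in f.items()}); return f
def load(n): return dict(np.load('/tmp/%s.npz'%n))
def cloud(f):
    h,w=f['depth'].shape; R,_=cv2.Rodrigues(np.array(f['rvec'],float)); K=np.array(f['mtx'],float)
    u,v=np.meshgrid(np.arange(w),np.arange(h)); p=np.stack([u,v],-1).reshape(-1,1,2).astype(np.float64)
    n=cv2.undistortPoints(p,K,np.array([float(f['k1']),0,0,0])).reshape(h,w,2)
    d=f['depth'][...,None]; c=np.concatenate([n*d,d],-1)
    return (c-np.array(f['tvec'],float).reshape(3))@R
def save(img,n,s=1): cv2.imwrite('pics/'+n,cv2.resize(img[...,::-1],None,fx=s,fy=s,interpolation=cv2.INTER_CUBIC))
E
python3 - <<'E'
from h import *
for n in ['top','scene']:
    f=grab(n); save(f['image'],n+'0.png',1.42)
o=r.get_obs(); print(o['tcp_pos'],o['orientation'],o['clock'],cv2.Rodrigues(np.array(o['orientation'],float))[0].round(3))
E
```

```text
[ 0.21331828 -0.63985561  0.23043101] [-3.09942775e+00 -5.03073382e-01  5.51331968e-04] 0.1 [[ 0.949  0.316 -0.001]
 [ 0.316 -0.949  0.002]
 [-0.    -0.002 -1.   ]]
```

View pics/top0.png

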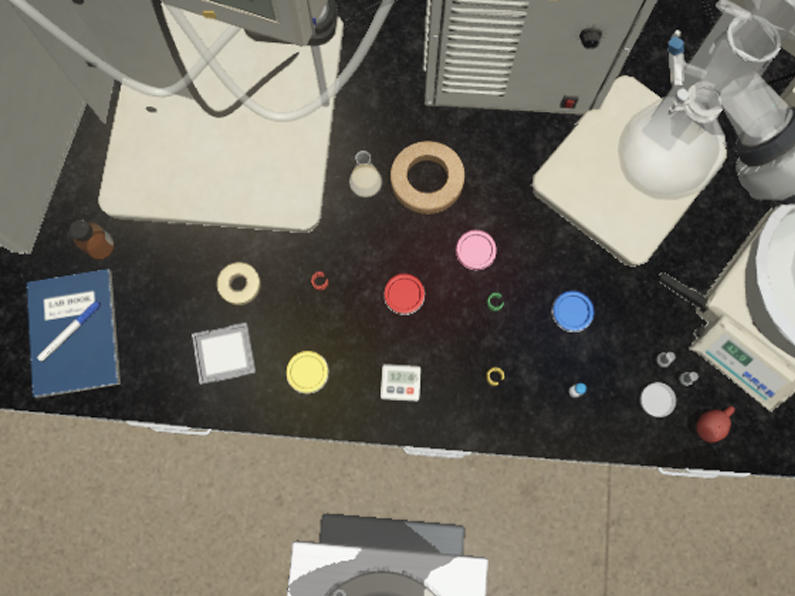

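View pics/scene0.png

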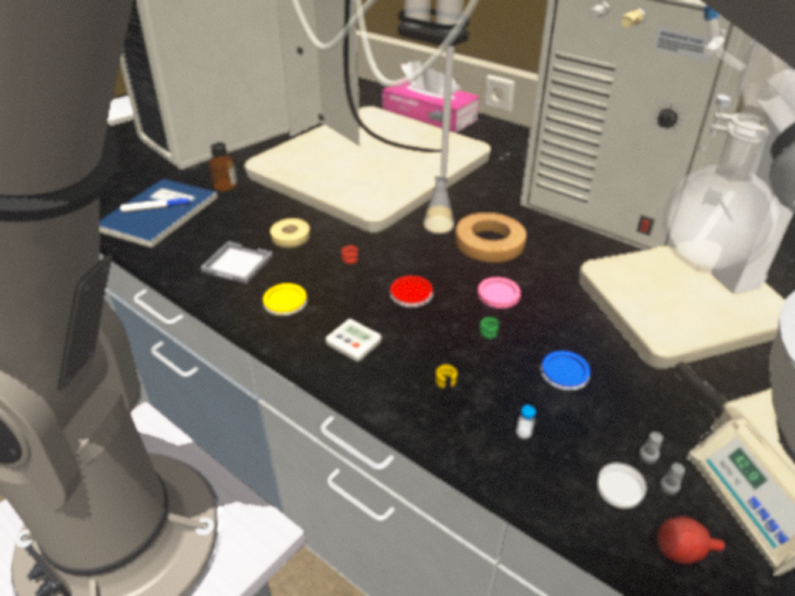

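The top view shows these, in shown pixels:
- **Clips:** red (319,281), yellow (495,376), green bystander (496,301).
- **Vial and timer:** vial (578,390), timer (401,383).
- **Cradle and tape roll:** cradle (223,352), tape roll (239,284).
- **Dishes:** red (404,294), blue (573,311). Three could be the yellow dish: yellow (307,372), pink (476,249) and white (658,400). Only the one at (307,372) is yellow.

I'll confirm that dish in a crop and measure.

```bash
python3 - <<'E'
from h import *
f=load('top'); P=cloud(f); im=f['image']; np.set_printoptions(precision=4,suppress=True)
O={'red_clip':(319,281),'yel_clip':(495,376),'green':(496,301),'vial':(578,390),'timer':(401,383),'cradle':(223,352),'tape':(239,284),'red_dish':(404,294),'yel_dish':(307,372),'blue_dish':(573,311),'pink':(476,249)}
R={'red_clip':14,'yel_clip':14,'green':14,'vial':14,'timer':26,'cradle':38,'tape':26}
print('bench',P[230,200],P[240,310])
for n,(a,b) in O.items():
    a/=1.42;b/=1.42;k=int(R.get(n,26)/1.1)
    sl=(slice(int(b)-k,int(b)+k+1),slice(int(a)-k,int(a)+k+1))
    p=P[sl].reshape(-1,3); z=p[:,2]; m=z>(0.004 if n not in('cradle',) else .0035)
    q=p[m]; hsv=cv2.cvtColor(im[sl],cv2.COLOR_RGB2HSV).reshape(-1,3)[m]
    mn,mx=q[:,:2].min(0),q[:,:2].max(0)
    (cx,w,ang)=cv2.minAreaRect(q[:,:2].astype(np.float32)*1000)
    print(n,m.sum(),'mid',(mn+mx)/2,'size',mx-mn,'mean',q[:,:2].mean(0),'zmax',np.percentile(z,98),'rect',np.array(cx),np.array(w),ang)
a=im[185:285,130:420]; save(a,'crop1.png',2.75)
E
```

```text
bench [ 0.5025  0.2136 -0.0048] [ 0.4998 -0.0571  0.0012]
red_clip 94 mid [0.4332 0.0939] size [0.3607 0.1931] mean [0.5743 0.1558] zmax 0.020572883795922883 rect [430.5353  99.0446] [405.2776  58.2624] 21.59903335571289
yel_clip 85 mid [ 0.4493 -0.1536] size [0.0602 0.0588] mean [ 0.445  -0.1518] zmax 0.019709346413565525 rect [ 446.8861 -150.775 ] [58.3935 57.0267] 7.800159931182861
green 104 mid [ 0.4326 -0.0906] size [0.3594 0.1759] mean [ 0.5722 -0.1455] zmax 0.020716713775976968 rect [427.5374 -98.636 ] [ 61.4452 394.6891] 69.30217742919922
vial 130 mid [ 0.3591 -0.1639] size [0.2124 0.3226] mean [ 0.4321 -0.2862] zmax 0.04735560034312521 rect [ 369.8711 -157.8194] [ 66.5271 382.9892] 27.165048599243164
timer 756 mid [0.3664 0.006 ] size [0.2272 0.1137] mean [0.419  0.0049] zmax 0.019754222490754165 rect [365.8996  -0.1668] [225.6995 110.8698] 4.88978910446167
cradle 1005 mid [0.3968 0.2016] size [0.288  0.4085] mean [0.4418 0.3056] zmax 0.010694787842574988 rect [417.2616 192.674 ] [465.6436 209.4838] 74.13094329833984
tape 686 mid [0.4417 0.1816] size [0.3777 0.3685] mean [0.5625 0.2931] zmax 0.021465485452973172 rect [424.6923 198.5228] [513.6104 127.2076] 35.582828521728516
red_dish 467 mid [0.4441 0.0149] size [0.3826 0.1158] mean [0.5704 0.011 ] zmax 0.012169492833669785 rect [443.5243  11.4007] [381.9966 113.284 ] 1.634778618812561
yel_dish 450 mid [0.365  0.1108] size [0.2243 0.2269] mean [0.4233 0.1617] zmax 0.01206757209596098 rect [354.5507 127.7335] [305.3766 126.8903] 29.477737426757812
blue_dish 501 mid [ 0.4425 -0.1708] size [0.3792 0.3363] mean [ 0.5623 -0.2753] zmax 0.01223376445004843 rect [ 428.5451 -190.4992] [138.3189 495.4975] 58.68014907836914
pink 475 mid [ 0.4932 -0.0847] size [0.4807 0.1641] mean [ 0.657  -0.1059] zmax 0.012456036589149918 rect [491.5246 -89.4529] [126.6622 491.9059] 84.45063781738281
```

View pics/crop1.png

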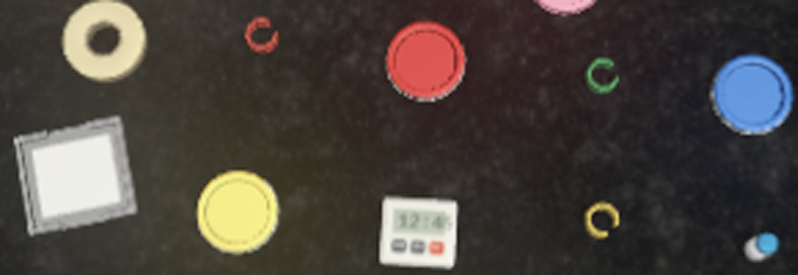

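The crop confirms the yellow dish at crop (237,211), with a clearly yellow rim and floor. The pink one at (565,0) is the decoy. I'll refine the measurements with colour masks and known heights.

```bash
cat >> h.py <<'E'
def rays(f,uv,z):
    R,_=cv2.Rodrigues(np.array(f['rvec'],float)); t=np.array(f['tvec'],float).reshape(3)
    n=cv2.undistortPoints(np.asarray(uv,np.float64).reshape(-1,1,2),np.array(f['mtx'],float),np.array([float(f['k1']),0,0,0])).reshape(-1,2)
    d=np.c_[n,np.ones(len(n))]@R; c=-R.T@t
    return c+d*((z-c[2])/d[:,2])[:,None]
def ang(v): return np.degrees(np.arctan2(v[1],v[0]))
def blob(f,mask,seed,z):
    n,l,s,c=cv2.connectedComponentsWithStats(mask.astype(np.uint8)); 
    j=min(range(1,n),key=lambda i:np.hypot(*(c[i]-seed))+(1e3 if s[i,4]<20 else 0))
    v,u=np.nonzero(l==j); return rays(f,np.c_[u,v],z),s[j]
E
python3 - <<'E'
from h import *
np.set_printoptions(precision=4,suppress=True)
f=load('top'); im=f['image']; hsv=cv2.cvtColor(im,cv2.COLOR_RGB2HSV); S=(hsv[...,1]>90)&(hsv[...,2]>70); W=(hsv[...,2]>110)
D={'red_clip':(319,281,.02,S),'yel_clip':(495,376,.02,S),'green':(496,301,.02,S),'timer':(401,383,.016,W),'cradle':(223,352,.007,W),'cradin':(223,352,.003,hsv[...,2]>190),'tape':(239,284,.018,W),'red_dish':(404,294,.01,S),'yel_dish':(307,372,.01,S),'blue_dish':(573,311,.01,S),'vialcap':(581,386,.047,S&(hsv[...,0]>85)&(hsv[...,0]<125))}
for n,(a,b,z,M) in D.items():
    p,s=blob(f,M,np.array([a,b])/1.42,z); q=(p[:,:2]*1000).astype(np.float32)
    c,rad=cv2.minEnclosingCircle(q); rc=cv2.minAreaRect(q)
    print(n,s[4],'circ',np.array(c),rad,'rect',np.array(rc[0]),np.array(rc[1]),round(rc[2],1),'gap dir',round(ang(np.array(c)-q.mean(0)),0))
E
```

```text
red_clip 98 circ [583.6685 159.8551] 17.310314178466797 rect [583.7466 159.6795] [33.8431 27.7713] 38.6 gap dir 16.0
yel_clip 83 circ [ 444.2253 -152.0179] 16.263181686401367 rect [ 445.9312 -150.635 ] [26.6973 30.8363] 49.1 gap dir -143.0
green 48 circ [ 573.3092 -145.0016] 15.363241195678711 rect [ 572.723  -145.3051] [27.5197 26.7768] 49.9 gap dir -44.0
timer 676 circ [421.3438   5.7925] 41.46625900268555 rect [421.1762   5.2595] [59.2353 65.206 ] 1.7 gap dir 48.0
cradle 1432 circ [446.3783 311.1838] 63.781402587890625 rect [446.2203 310.5014] [90.8998 96.4797] 17.1 gap dir 66.0
cradin 763 circ [446.2386 310.5354] 45.652984619140625 rect [446.3332 310.639 ] [64.5903 71.7358] 17.4 gap dir 132.0
tape 637 circ [568.2595 297.993 ] 38.518741607666016 rect [568.3328 298.8051] [76.5586 71.5569] 7.4 gap dir -62.0
red_dish 643 circ [577.058   13.0775] 36.47130584716797 rect [576.808   12.3847] [68.6783 70.8419] 50.5 gap dir 101.0
yel_dish 678 circ [427.1535 163.7833] 36.7365837097168 rect [427.1587 165.9357] [70.7942 67.9921] 32.2 gap dir -104.0
blue_dish 646 circ [ 571.7256 -281.9314] 36.233543395996094 rect [ 571.9734 -281.835 ] [70.545  70.9698] 19.2 gap dir 174.0
vialcap 52 circ [ 432.4074 -290.6325] 9.71501350402832 rect [ 432.554  -290.3896] [18.4766 16.5046] 76.1 gap dir -121.0
```

```bash
cat >> h.py <<'E'
def plan(x,y,z,yaw=None):
    "TCP target (m) and tool-x yaw (deg) -> shift mm + turn, in tool axes; half turn chosen nearest"
    o=r.get_obs(); p=np.array(o['tcp_pos']); R0=cv2.Rodrigues(np.array(o['orientation'],float))[0]
    y0=ang(R0[:,0])
    if yaw is None: yaw=y0
    yaw=y0+(yaw-y0+90)%180-90
    c,s=np.cos(np.radians(yaw)),np.sin(np.radians(yaw))
    R=np.array([[c,s,0],[s,-c,0],[0,0,-1.]])
    d=R0.T@(np.array([x,y,z])-p)*1000; w=cv2.Rodrigues(R0.T@R)[0].ravel()
    print('shift',d.round(1),'turn',w.round(3),'yaw now',round(y0,1),'->',round(yaw,1),'rows',int(np.ceil(np.linalg.norm(d)/50)),'clock',o['clock'])
E
python3 - <<'E'
from h import *
plan(.5,-.30,.25,65); plan(.58,.13,.20,106)
E
```

```text
shift [ 379.5 -231.8  -19.2] turn [-0.002 -0.001 -0.813] yaw now 18.4 -> 65.0 rows 9 clock 0.1
shift [ 591.4 -614.3   31.4] turn [-1.000e-03 -1.000e-03 -1.528e+00] yaw now 18.4 -> 106.0 rows 18 clock 0.1
```

>>> step_arm(moves=[[380,-232,-19,0,0,-0.81,85],[380,-232,-19,0,0,-0.81,85],[380,-232,-19,0,0,-0.81,85],[380,-232,-19,0,0,-0.81,85],[380,-232,-19,0,0,-0.81,85],[380,-232,-19,0,0,-0.81,85],[380,-232,-19,0,0,-0.81,85],[380,-232,-19,0,0,-0.81,85]])

```text
clock: 0.9
tcp_pos: [0.4719, -0.3332, 0.2483]
orientation: [-2.652, -1.684, 0.0]
contact_force: [-0.5, -0.9, -0.5]
grip_width: 0.0848
gripper_force: 0.0
```

```bash
python3 - <<'E'
from h import *
plan(.58,.13,.20,106)
E
```

```text
shift [465.2 -99.1  48.3] turn [-0.    -0.    -0.719] yaw now 64.8 -> 106.0 rows 10 clock 0.9
```

>>> step_arm(moves=[[465,-99,48,0,0,-0.72,85],[465,-99,48,0,0,-0.72,85],[465,-99,48,0,0,-0.72,85],[465,-99,48,0,0,-0.72,85],[465,-99,48,0,0,-0.72,85],[465,-99,48,0,0,-0.72,85],[465,-99,48,0,0,-0.72,85],[465,-99,48,0,0,-0.72,85]])

```text
clock: 1.7
tcp_pos: [0.5616, 0.0543, 0.2078]
orientation: [-1.889, -2.51, 0.001]
contact_force: [0.9, -1.3, 0.2]
grip_width: 0.0847
gripper_force: 0.0
```

>>> step_arm(moves=[[60,-15,0,0,0,0,85],[60,-15,0,0,0,0,85],[60,-15,0,0,0,0,85]])

```text
clock: 2.0
tcp_pos: [0.5292, 0.1084, 0.2081]
orientation: [-1.882, -2.515, 0.001]
contact_force: [0.3, -0.9, -0.1]
grip_width: 0.085
gripper_force: 0.0
```

```bash
python3 - <<'E'
from h import *
f=grab('wrist'); save(f['image'],'w1.png',1.42); print(r.get_obs()['tcp_pos'],r.get_obs()['joints'])
R=cv2.Rodrigues(np.array(f['rvec'],float))[0]; print('cam',-R.T@np.array(f['tvec']).ravel(),R[2])
E
```

```text
[0.530356   0.10593533 0.20803464] [ 0.17969288  0.34333877 -0.60253361  1.86955524  0.2298053   0.99830423
 -0.2388375 ]
cam [0.50601386 0.18555493 0.34960232] [ 0.08661775 -0.29835283 -0.9505172 ]
```

View pics/w1.png

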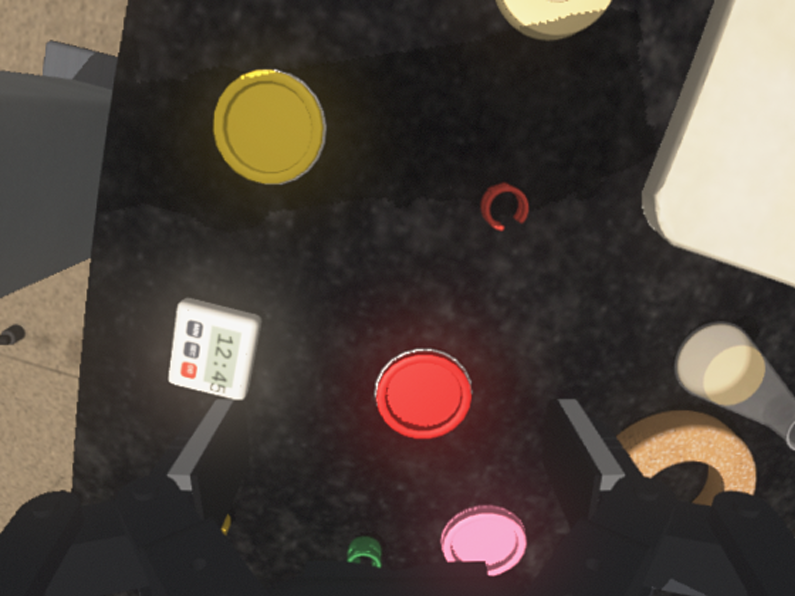

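Wrist view: the red clip is at (505,207) with its gap to the lower right, and the yellow dish (270,127), timer (213,350) and red dish (423,393) are also in view. Next I'll compute the gap direction in world axes.

```bash
cat >> h.py <<'E'
def clip(f,xy,hue,name,z=.02,half=.03,ppm=10000):
    "bird's eye patch at plane z about xy (x up, y left in the picture)"
    n=int(2*half*ppm); g=np.arange(n)/ppm-half
    X,Y=np.meshgrid(xy[0]-g,xy[1]-g,indexing='ij'); w=np.stack([X,Y,np.full_like(X,z)],-1).reshape(-1,3)
    uv,_=cv2.projectPoints(w,np.array(f['rvec'],float),np.array(f['tvec'],float),np.array(f['mtx'],float),np.array([float(f['k1']),0,0,0]))
    uv=uv.reshape(n,n,2).astype(np.float32); b=cv2.remap(f['image'],uv[...,0],uv[...,1],cv2.INTER_CUBIC)
    save(b,name); return b
E
python3 - <<'E'
from h import *
f=load('wrist')
b=clip(f,(.5837,.1598),0,'rc.png',half=.025)
E
```

```text
(no output)
```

View pics/rc.png

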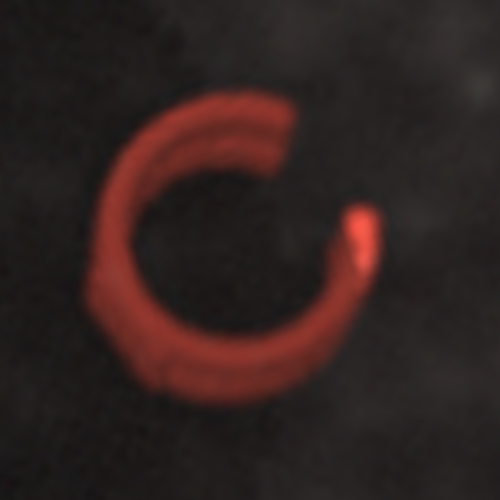

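Bird's-eye patch: the gap points about -52° in world axes (gap middle at (335,165), back flat at (120,345)), and the ring centre is at (237,233), or (0.585,0.161). I'll hover over it with yaw 130.

```bash
python3 - <<'E'
from h import *
plan(.5853,.161,.06,129)
E
```

```text
shift [ 37.7  68.2 148. ] turn [-0.001  0.001 -0.398] yaw now 106.2 -> 129.0 rows 4 clock 2.05
```

>>> step_arm(moves=[[38,68,148,0,0,-0.4,85],[38,68,148,0,0,-0.4,85],[38,68,148,0,0,-0.4,85],[38,68,148,0,0,-0.4,85],[38,68,148,0,0,-0.4,85],[38,68,148,0,0,-0.4,85]])

```text
clock: 2.65
tcp_pos: [0.5862, 0.16, 0.0612]
orientation: [1.357, 2.832, -0.0]
contact_force: [-0.1, 0.2, -0.2]
grip_width: 0.0852
gripper_force: 0.0
```

```bash
python3 - <<'E'
from h import *
plan(.5853,.161,.004,129)
f=grab('wrist')
b=clip(f,(.585,.161),0,'rc2.png',half=.025)
E
```

```text
shift [ 1.4 -0.1 57.2] turn [ 0.     0.001 -0.003] yaw now 128.8 -> 129.0 rows 2 clock 2.65
```

View pics/rc2.png

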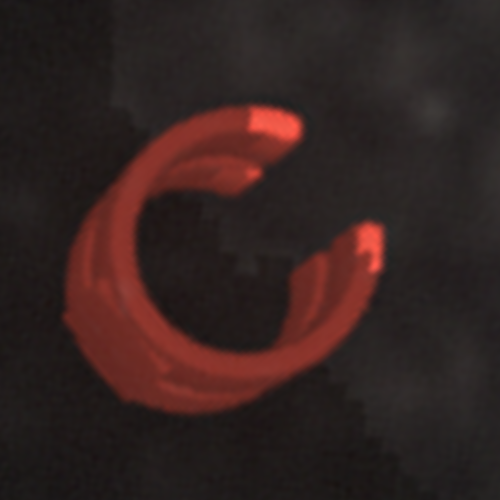

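The clip is centred to within 1 mm, gap at -52°. Descend and close.

>>> step_arm(moves=[[0,0,30,0,0,0,85],[0,0,50,0,0,0,85],[0,0,57,0,0,0,85],[0,0,57,0,0,0,0],[0,0,57,0,0,0,0],[0,0,57,0,0,0,0],[0,0,57,0,0,0,0],[0,0,57,0,0,0,0]], grip_force=25)

```text
clock: 3.5
tcp_pos: [0.5862, 0.1617, 0.0045]
orientation: [1.352, 2.834, 0.001]
contact_force: [-2.2, -0.7, 5.6]
grip_width: 0.0251
gripper_force: 24.2
```

>>> step_arm(moves=[[0,0,0,0,0,0,0],[0,0,0,0,0,0,0],[0,0,0,0,0,0,0]])

```text
clock: 3.8
tcp_pos: [0.5861, 0.1617, 0.0045]
orientation: [1.352, 2.834, 0.001]
contact_force: [-0.6, -1.1, 6.5]
grip_width: 0.0253
gripper_force: 24.2
```

The grip is good, but at this depth the open fingers (55 mm or more over their backs) would foul the 10 mm rim. I'll regrasp 6–7 mm higher.

>>> step_arm(moves=[[0,0,0,0,0,0,45],[0,0,0,0,0,0,45],[0,0,-7,0,0,0,45],[0,0,-7,0,0,0,0],[0,0,-7,0,0,0,0],[0,0,-7,0,0,0,0],[0,0,-7,0,0,0,0]])

```text
clock: 4.5
tcp_pos: [0.5859, 0.1617, 0.0109]
orientation: [1.352, 2.835, 0.001]
contact_force: [-1.5, 0.2, 5.7]
grip_width: 0.0238
gripper_force: 24.2
```

>>> step_arm(moves=[[0,0,-20,0,0,0,0],[0,0,-50,0,0,0,0],[0,0,-50,0,0,0,0]])

```text
clock: 4.8
tcp_pos: [0.5877, 0.1627, 0.0637]
orientation: [1.35, 2.832, 0.007]
contact_force: [0.9, 0.1, 0.7]
grip_width: 0.0235
gripper_force: 24.6
```

```bash
python3 - <<'E'
from h import *
plan(.5775,.0132,.062,129)
f=grab('wrist'); save(f['image'],'w2.png',1.2)
E
```

```text
shift [-109.8 -102.1    1.3] turn [0.006 0.002 0.   ] yaw now 129.0 -> 129.0 rows 3 clock 4.8
```

View pics/w2.png

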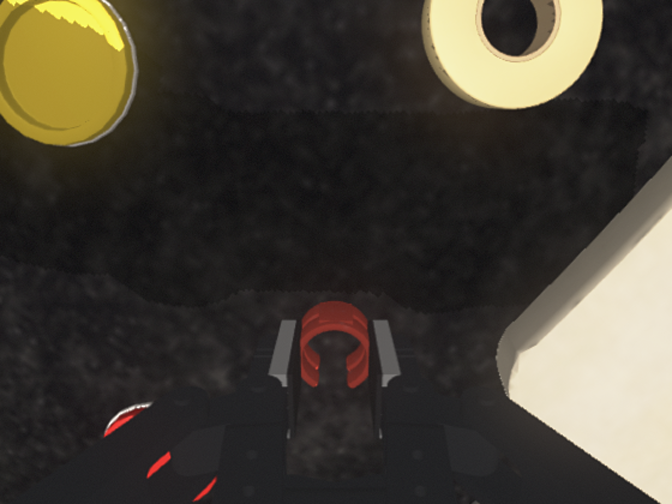

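The clip is held between the pads, at (335,345). Carry it to the red dish.

>>> step_arm(moves=[[-40,-37,0,0,0,0,0],[-80,-74,0,0,0,0,0],[-110,-102,1,0,0,0,0],[-110,-102,1,0,0,0,0],[-110,-102,1,0,0,0,0],[-110,-102,1,0,0,0,0]])

```text
clock: 5.45
tcp_pos: [0.5751, 0.0132, 0.0588]
orientation: [-1.35, -2.836, -0.001]
contact_force: [0.3, 0.3, -0.5]
grip_width: 0.0234
gripper_force: 24.6
```

```bash
python3 - <<'E'
from h import *
plan(.5775,.0132,.0155,129)
f=grab('wrist'); save(f['image'],'w3.png',1.2)
E
```

```text
shift [-1.6  1.8 43.3] turn [ 0.    -0.001  0.002] yaw now 129.1 -> 129.0 rows 1 clock 5.45
```

View pics/w3.png

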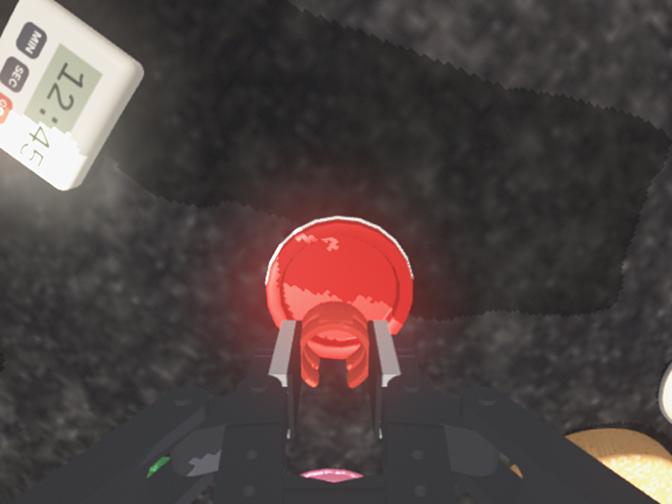

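Dish (339,290) lines up with the tool. Lower, release, retract.

>>> step_arm(moves=[[-2,2,25,0,0,0,0],[-2,2,38,0,0,0,0],[-2,2,43,0,0,0,0],[-2,2,44,0,0,0,0],[-2,2,44,0,0,0,0]])

```text
clock: 6.0
tcp_pos: [0.5783, 0.0121, 0.0154]
orientation: [1.351, 2.836, 0.0]
contact_force: [0.0, -0.1, -0.4]
grip_width: 0.0235
gripper_force: 24.6
```

>>> step_arm(moves=[[0,0,0.5,0,0,0,50],[0,0,0.5,0,0,0,50],[0,0,0.5,0,0,0,50],[0,0,-30,0,0,0,70],[0,0,-80,0,0,0,85],[0,0,-130,0,0,0,85],[0,0,-130,0,0,0,85]])

```text
clock: 6.7
tcp_pos: [0.5827, 0.0126, 0.1524]
orientation: [1.348, 2.826, 0.009]
contact_force: [0.2, -0.6, 0.2]
grip_width: 0.0847
gripper_force: 0.0
```

```bash
python3 - <<'E'
from h import *
f=grab('wrist'); save(f['image'],'w4.png',1.2)
plan(.50,-.09,.16,106)
P=cloud(f); hsv=cv2.cvtColor(f['image'],cv2.COLOR_RGB2HSV)
d=np.hypot(P[...,0]-.5775,P[...,1]-.0132); m=(d<.03)&(f['depth']>0)&(P[...,2]>.014); print(m.sum(),np.percentile(P[m][:,2],[50,95]) if m.any() else 0, P[m][:,:2].mean(0))
E
```

```text
shift [ -28.4 -126.8  -11.4] turn [0.007 0.004 0.401] yaw now 129.0 -> 106.0 rows 3 clock 6.75
5437 [0.22984366 0.23688234] [0.57045595 0.01958319]
```

View pics/w4.png

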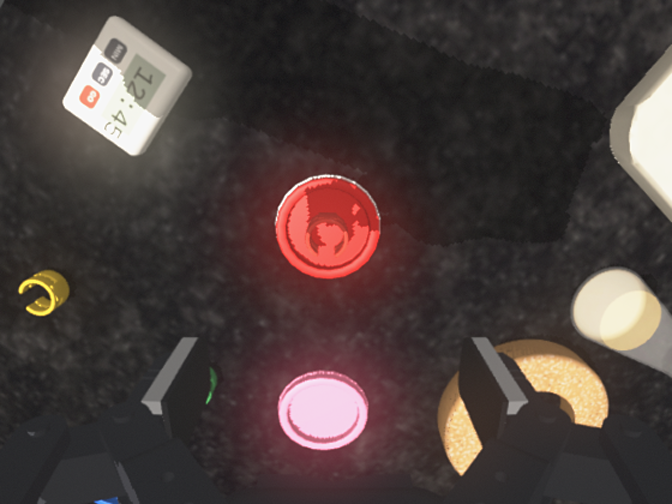

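The red clip stands in the dish centre (328,232). The yellow clip is at (44,293). I'll measure it numerically from this frame, as ASCII.

```bash
cat >> h.py <<'E'
def ascii(f,xy,z=.02,half=.022):
    b=clip(f,xy,0,'tmp_patch.png',z,half,1000*1.0)
    hsv=cv2.cvtColor(b,cv2.COLOR_RGB2HSV); m=(hsv[...,1]>110)&(hsv[...,2]>60)
    for row,v in zip(m,hsv[...,2]): print(''.join(('##' if b>150 else '++') if a else ' .' for a,b in zip(row,v)))
E
python3 - <<'E'
from h import *
ascii(load('wrist'),(.4457,-.151))
plan(.4457,-.151,.065,45)
E
```

```text
. . . . . . . . . . . . . . . . . . . . . . . . . . . . . . . . . . . . . . . . . . . .
 . . . . . . . . . . . . . . . . . . . . . . . . . . . . . . . . . . . . . . . . . . . .
 . . . . . . . . . . . . . . . . . . . . . . . . . . . . . . . . . . . . . . . . . . . .
 . . . . . . . . . . . . . . . . . . . . . . . . . . . . . . . . . . . . . . . . . . . .
 . .++++++++++++++++++++ . . . . . . . . . . . . . . . . . . . . . . . . . . . . . . . .
++++++++++++++++++++++++++++++ . . . . . . . . . . . . . . . . . . . . . . . . . . . . .
++++++++++++++++++############++++++ . . . . . . . . . . . . . . . . . . . . . . . . . .
++++++++++++++++++##++++++++++++++++++++++++ . . . . . . . . . . . . . . . . . . . . . .
++++++++++++++++++++++######++++++##############++++ . . . . . . . . . . . . . . . . . .
++++++++++++++++++++++######++########################++ . . . . . . . . . . . . . . . .
++++++++++++++++++++######################################++ . . . . . . . . . . . . . .
++++++++++++++++++++########################################++ . . . . . . . . . . . . .
++++++++++++++++++++#############
[... 2211 characters left out ...]
. . . . . . . . . . . . . . . . . . . . . . . . . . . . . . . . . . .
 . . . . . . . . . . . . . . . . . . . . . . . . . . . . . . . . . . . . . . . . . . . .
 . . . . . . . . . . . . . . . . . . . . . . . . . . . . . . . . . . . . . . . . . . . .
 . . . . . . . . . . . . . . . . . . . . . . . . . . . . . . . . . . . . . . . . . . . .
 . . . . . . . . . . . . . . . . . . . . . . . . . . . . . . . . . . . . . . . . . . . .
 . . . . . . . . . . . . . . . . . . . . . . . . . . . . . . . . . . . . . . . . . . . .
 . . . . . . . . . . . . . . . . . . . . . . . . . . . . . . . . . . . . . . . . . . . .
shift [ -41.2 -208.    83.2] turn [ 0.008 -0.     1.466] yaw now 129.0 -> 45.0 rows 5 clock 6.75
```

>>> step_arm(moves=[[-41,-208,50,0,0,1.47,85],[-41,-208,50,0,0,1.47,85],[-41,-208,50,0,0,1.47,85],[-41,-208,50,0,0,1.47,85],[-41,-208,50,0,0,1.47,85],[-41,-208,50,0,0,1.47,85],[-41,-208,50,0,0,1.47,85],[-41,-208,50,0,0,1.47,85]])

```text
clock: 7.55
tcp_pos: [0.4413, -0.1515, 0.0943]
orientation: [-2.722, -1.567, 0.002]
contact_force: [-0.5, 0.6, 0.8]
grip_width: 0.0851
gripper_force: 0.0
```

```bash
python3 - <<'E'
from h import *
plan(.4457,-.150,.065,45)
E
```

```text
shift [ 3.5  3.1 29.3] turn [-0.002  0.001  0.259] yaw now 59.9 -> 45.0 rows 1 clock 7.55
```

>>> step_arm(moves=[[3,3,29,0,0,0.26,85],[3,3,29,0,0,0.26,85],[3,3,29,0,0,0.26,85],[3,3,29,0,0,0.26,85]])

```text
clock: 7.95
tcp_pos: [0.4461, -0.1501, 0.0659]
orientation: [-2.896, -1.216, 0.001]
contact_force: [0.7, 0.5, 0.9]
grip_width: 0.0851
gripper_force: 0.0
```

```bash
python3 - <<'E'
from h import *
ascii(grab('wrist'),(.4457,-.150))
plan(.4457,-.150,.011,45)
E
```

```text
. . . . . . . . . . . . . . . . . . . . . . . . . . . . . . . . . . . . . . . . . . . .
 . . . . . . . . . . . . . . . . . . . . . . . . . . . . . . . . . . . . . . . . . . . .
 . . . . . . . . . . . .++++++ . . . . . . . . . . . . . . . . . . . . . . . . . . . . .
 .++ . . . . . . . .++++ .++++++ . . . . . . . . . . . . . . . . . . . . . . . . . . . .
 . . . . . . . . . . .++++++ .++++++++++ . . . . . . . . . . . . . . . . . . . . . . . .
 . . . . . . . . . .++++++++################++++ . . . . . . . . . . . . . . . . . . . .
 .++ . . .++ . . . .++############################++ . . . . . . . . . . . . . . . . . .
 . . . . . .++++ .++################################## . . . . . . . . . . . . . . . . .
 . . . .++++ .++++######################################++ . . . . . . . . . . . . . . .
 . . .++ .++ .++########################## . . . . .######## . . . . . . . . . . . . . .
 . . .++++ .++###################### . . .## . .## . . . .####++ . . . . . . . . . . . .
 . . . .++++++################## . .########++++######## . .###### . . . . . . . . . . .
 . . . .++ .################## .#
[... 2203 characters left out ...]
. . . . . . . . . . . . . . . . . . . . . . . . . . . . . . . . . . . . . . .
 . . . . . . . . . . . . . . . . . . . . . . . . . . . . . . . . . . . . . . . . . . . .
 . . . . . . . . . . . . . . . . . . . . . . . . . . . . . . . . . . . . . . . . . . . .
 . . . . . . . . . . . . . . . . . . . . . . . . . . . . . . . . . . . . . . . . . . . .
 . . . . . . . . . . . . . . . . . . . . . . . . . . . . . . . . . . . . . . . . . . . .
 . . . . . . . . . . . . . . . . . . . . . . . . . . . . . . . . . . . . . . . . . . . .
 . . . . . . . . . . . . . . . . . . . . . . . . . . . . . . . . . . . . . . . . . . . .
shift [-0.3 -0.6 55.1] turn [-0.     0.     0.009] yaw now 45.5 -> 45.0 rows 2 clock 8.0
```

>>> step_arm(moves=[[0,0,30,0,0,-0.04,85],[0,0,50,0,0,-0.04,85],[0,0,55,0,0,-0.04,85],[0,0,55,0,0,-0.04,0],[0,0,55,0,0,-0.04,0],[0,0,55,0,0,-0.04,0],[0,0,55,0,0,-0.04,0],[0,0,55,0,0,-0.04,0]], grip_force=25)

```text
clock: 8.8
tcp_pos: [0.4471, -0.1504, 0.012]
orientation: [2.873, 1.269, 0.001]
contact_force: [-1.3, 0.3, 6.3]
grip_width: 0.0235
gripper_force: 24.2
```

>>> step_arm(moves=[[0,0,0,0,0,0,0],[0,0,-20,0,0,0,0],[0,0,-55,0,0,0,0],[0,0,-70,0,0,0,0],[0,0,-70,0,0,0,0]])

```text
clock: 9.3
tcp_pos: [0.4483, -0.1507, 0.0836]
orientation: [2.871, 1.268, 0.006]
contact_force: [0.3, 1.1, -1.1]
grip_width: 0.0234
gripper_force: 24.6
```

```bash
python3 - <<'E'
from h import *
f=grab('wrist'); save(f['image'],'w5.png',1.2)
plan(.55,-.06,.1,70)
plan(.4275,.1645,.08,106)
E
```

```text
shift [136.1  14.9 -17.6] turn [ 0.003 -0.001 -0.39 ] yaw now 47.6 -> 70.0 rows 3 clock 9.35
shift [ 219.4 -226.9    1.9] turn [ 0.003  0.    -1.018] yaw now 47.6 -> 106.0 rows 7 clock 9.35
```

View pics/w5.png

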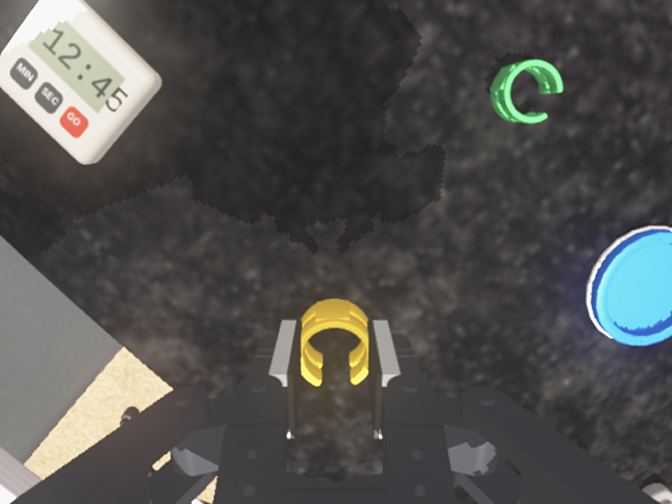

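Yellow clip held, at (335,345). Carry it by an outer waypoint to the yellow dish.

>>> step_arm(moves=[[45,5,-10,0,0,-0.15,0],[90,10,-17,0,0,-0.3,0],[136,15,-17,0,0,-0.39,0],[170,-40,-17,0,0,-0.54,0],[200,-85,-17,0,0,-0.69,0],[220,-130,-17,0,0,-0.84,0],[220,-180,-17,0,0,-0.99,0],[220,-227,2,0,0,-1.02,0]])

```text
clock: 10.15
tcp_pos: [0.4375, 0.1573, 0.0839]
orientation: [-1.882, -2.516, -0.004]
contact_force: [-0.3, 1.0, -1.4]
grip_width: 0.0232
gripper_force: 24.6
```

>>> step_arm(moves=[[0,0,0,0,0,0,0],[0,0,0,0,0,0,0]])

```text
clock: 10.35
tcp_pos: [0.4365, 0.155, 0.0828]
orientation: [-1.884, -2.512, 0.003]
contact_force: [1.0, -0.4, -0.4]
grip_width: 0.0233
gripper_force: 24.7
```

```bash
python3 - <<'E'
from h import *
f=grab('wrist'); hsv=cv2.cvtColor(f['image'],cv2.COLOR_RGB2HSV); np.set_printoptions(precision=4,suppress=True)
P=cloud(f); m=(hsv[...,0]>20)&(hsv[...,0]<36)&(hsv[...,1]>120)&(abs(P[...,2])<.018)&(np.hypot(P[...,0]-.428,P[...,1]-.165)<.05)
q=P[m]; print(m.sum(),q.min(0),q.max(0),(q.min(0)+q.max(0))/2)
plan(.428,.165,.0165,106)
E
```

```text
9413 [ 0.3913  0.1173 -0.0027] [0.4702 0.2009 0.0108] [0.4308 0.1591 0.0041]
shift [13.2 -6.3 66.6] turn [-0.001  0.     0.002] yaw now 106.1 -> 106.0 rows 2 clock 10.4
```

```bash
cat >> h.py <<'E'
def rim(f,xy):
    P=cloud(f); m=(P[...,2]>.0075)&(P[...,2]<.014)&(np.hypot(P[...,0]-xy[0],P[...,1]-xy[1])<.042)&(f['depth']>0)
    q=P[m]; from scipy.optimize import least_squares
    s=least_squares(lambda c:np.hypot(q[:,0]-c[0],q[:,1]-c[1])-.032,xy,loss='soft_l1',f_scale=.002); print('rim',s.x.round(4),m.sum(),'res',np.median(abs(s.fun)).round(4))
E
python3 - <<'E'
from h import *
rim(load('wrist'),(.428,.165)); rim(load('top'),(.428,.165)); rim(load('top'),(.572,-.282))
E
```

```text
rim [0.4273 0.1662] 2908 res 0.0016
rim [0.426  0.1645] 186 res 0.0018
rim [ 0.57   -0.2812] 205 res 0.0019
```

>>> step_arm(moves=[[14,-6,0,0,0,0,0],[14,-6,35,0,0,0,0],[14,-6,55,0,0,0,0],[14,-6,64,0,0,0,0],[14,-6,67,0,0,0,0],[14,-6,67,0,0,0,0]])

```text
clock: 11.0
tcp_pos: [0.429, 0.166, 0.0169]
orientation: [1.89, 2.509, 0.0]
contact_force: [0.9, 0.0, -0.5]
grip_width: 0.0237
gripper_force: 24.7
```

>>> step_arm(moves=[[0,0,0.5,0,0,0,50],[0,0,0.5,0,0,0,50],[0,0,0.5,0,0,0,50],[0,0,-30,0,0,0,70],[0,0,-80,0,0,0,85],[0,0,-130,0,0,0,85],[0,0,-130,0,0,0,85]])

```text
clock: 11.7
tcp_pos: [0.432, 0.1686, 0.1529]
orientation: [1.885, 2.505, 0.015]
contact_force: [1.2, -0.8, -0.5]
grip_width: 0.0852
gripper_force: 0.0
```

```bash
python3 - <<'E'
from h import *
f=grab('wrist'); save(f['image'],'w6.png',1.2)
plan(.53,0,.15,80)
plan(.4325,-.2905,.15,60)
E
```

```text
shift [-188.2   49.2    0.6] turn [ 0.007 -0.001  0.455] yaw now 106.1 -> 80.0 rows 4 clock 11.75
shift [-440.4 -124.8   -0.6] turn [ 0.007 -0.003  0.804] yaw now 106.1 -> 60.0 rows 10 clock 11.75
```

View pics/w6.png

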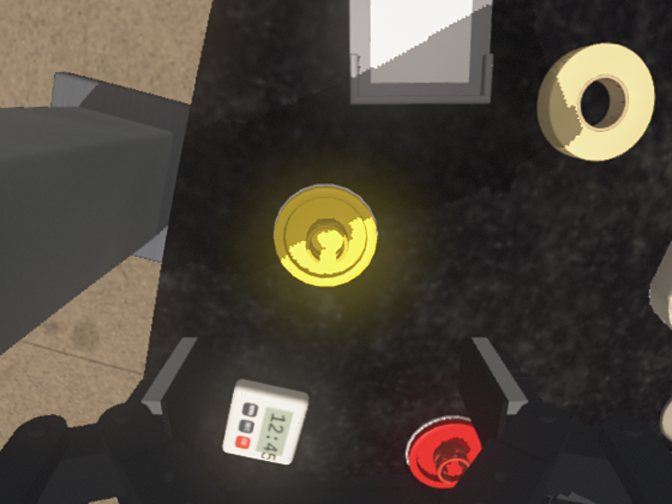

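The yellow clip stands in its dish (328,240). Next the vial, by an outer waypoint.

>>> step_arm(moves=[[-47,12,0,0,0,0.11,85],[-94,24,0,0,0,0.22,85],[-141,36,0,0,0,0.34,85],[-188,49,0,0,0,0.45,85],[-230,20,0,0,0,0.52,85],[-270,-10,0,0,0,0.6,85],[-310,-40,0,0,0,0.7,85],[-350,-65,0,0,0,0.8,85]])

```text
clock: 12.55
tcp_pos: [0.4605, -0.1896, 0.1456]
orientation: [-2.719, -1.57, 0.003]
contact_force: [0.7, 0.4, -0.4]
grip_width: 0.0854
gripper_force: 0.0
```

>>> step_arm(moves=[[-45,-105,0,0,0,0,85],[-45,-105,0,0,0,0,85],[-45,-105,0,0,0,0,85],[-45,-105,0,0,0,0,85]])

```text
clock: 12.95
tcp_pos: [0.3461, -0.1748, 0.1458]
orientation: [-2.717, -1.574, 0.005]
contact_force: [1.0, -0.8, -0.5]
grip_width: 0.085
gripper_force: 0.0
```

```bash
cat >> h.py <<'E'
def cap(f,xy):
    hsv=cv2.cvtColor(f['image'],cv2.COLOR_RGB2HSV); P=cloud(f)
    m=(P[...,2]>.044)&(P[...,2]<.052)&(np.hypot(P[...,0]-xy[0],P[...,1]-xy[1])<.02); q=P[m]
    print('cap',m.sum(),(q.min(0)+q.max(0))/2,q.max(0)-q.min(0),q.mean(0))
E
python3 - <<'E'
from h import *
np.set_printoptions(precision=4,suppress=True)
f=grab('wrist'); cap(f,(.4325,-.2905)); rim(f,(.572,-.282)); plan(.4325,-.2905,.09,60)
E
```

```text
cap 346 [ 0.4328 -0.2886  0.0458] [0.0166 0.0174 0.0036] [ 0.4326 -0.2878  0.0457]
rim [ 0.5718 -0.2801] 463 res 0.0016
shift [-58.7 130.1  56.4] turn [-0.     0.001  0.004] yaw now 60.2 -> 60.0 rows 4 clock 13.0
```

>>> step_arm(moves=[[-22,43,19,0,0,0,85],[-40,86,38,0,0,0,85],[-57,129,56,0,0,0,85],[-57,129,56,0,0,0,85],[-57,129,56,0,0,0,85],[-57,129,56,0,0,0,85]])

```text
clock: 13.6
tcp_pos: [0.4337, -0.2874, 0.0905]
orientation: [-2.715, -1.579, -0.0]
contact_force: [-0.4, -0.1, 0.6]
grip_width: 0.0848
gripper_force: 0.0
```

```bash
python3 - <<'E'
from h import *
np.set_printoptions(precision=4,suppress=True)
f=grab('wrist'); cap(f,(.4325,-.2885)); plan(.4328,-.2886,.012,60)
E
```

```text
cap 692 [ 0.433  -0.2886  0.0459] [0.0169 0.0168 0.0037] [ 0.4332 -0.2883  0.0458]
shift [-1.5  0.  79. ] turn [ 0.    -0.     0.006] yaw now 60.4 -> 60.0 rows 2 clock 13.65
```

>>> step_arm(moves=[[-1,0,35,0,0,0,85],[-1,0,65,0,0,0,85],[-1,0,79,0,0,0,85],[-1,0,79,0,0,0,0],[-1,0,79,0,0,0,0],[-1,0,79,0,0,0,0],[-1,0,79,0,0,0,0],[-1,0,79,0,0,0,0]], grip_force=25)

```text
clock: 14.45
tcp_pos: [0.4334, -0.2897, 0.0129]
orientation: [2.716, 1.576, 0.001]
contact_force: [-0.8, 0.2, 6.3]
grip_width: 0.02
gripper_force: 25.1
```

>>> step_arm(moves=[[0,0,0,0,0,0,0],[0,0,-20,0,0,0,0],[0,0,-50,0,0,0,0],[0,0,-60,0,0,0,0],[0,0,-60,0,0,0,0]])

```text
clock: 14.95
tcp_pos: [0.4338, -0.2901, 0.0735]
orientation: [2.714, 1.575, 0.003]
contact_force: [-0.3, -1.3, -0.9]
grip_width: 0.0204
gripper_force: 24.6
```

```bash
python3 - <<'E'
from h import *
plan(.5718,-.2805,.075,62)
E
```

```text
shift [ 76.8 115.   -1.1] turn [ 0.004  0.    -0.031] yaw now 60.2 -> 62.0 rows 3 clock 14.95
```

>>> step_arm(moves=[[26,38,0,0,0,0,0],[51,76,0,0,0,0,0],[77,115,-1,0,0,0,0],[77,115,-1,0,0,0,0],[77,115,-1,0,0,0,0],[77,115,-1,0,0,0,0]])

```text
clock: 15.55
tcp_pos: [0.5688, -0.2796, 0.0714]
orientation: [-2.716, -1.575, 0.004]
contact_force: [-0.3, 0.2, 0.7]
grip_width: 0.0197
gripper_force: 24.7
```

```bash
python3 - <<'E'
from h import *
f=grab('wrist'); rim(f,(.572,-.28)); plan(.5718,-.2805,.0168); save(f['image'],'w7.png',1.2)
E
```

```text
rim [ 0.5721 -0.2806] 2649 res 0.0016
shift [ 1.1  3.  55. ] turn [-0.002  0.001 -0.   ] yaw now 60.2 -> 60.2 rows 2 clock 15.6
```

View pics/w7.png

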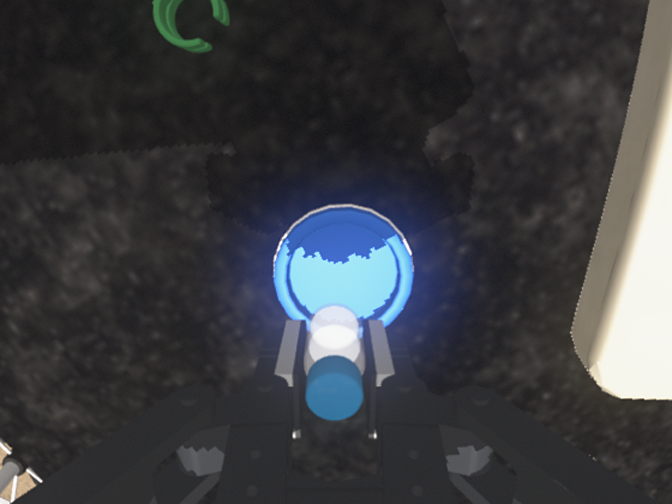

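The vial is held upright (335,365) over the blue dish (343,270). Lower and release.

>>> step_arm(moves=[[1,3,30,0,0,0,0],[1,3,45,0,0,0,0],[1,3,52,0,0,0,0],[1,3,55,0,0,0,0],[1,3,55,0,0,0,0]])

```text
clock: 16.1
tcp_pos: [0.5736, -0.2802, 0.0179]
orientation: [-2.717, -1.577, 0.0]
contact_force: [0.1, -0.2, -0.8]
grip_width: 0.0197
gripper_force: 24.7
```

>>> step_arm(moves=[[0,0,0.5,0,0,0,40],[0,0,0.5,0,0,0,50],[0,0,0.5,0,0,0,50],[0,0,-30,0,0,0,70],[0,0,-80,0,0,0,85],[0,0,-130,0,0,0,85],[0,0,-130,0,0,0,85]])

```text
clock: 16.8
tcp_pos: [0.5786, -0.2817, 0.1561]
orientation: [2.708, 1.571, 0.013]
contact_force: [1.4, 0.1, 0.4]
grip_width: 0.0849
gripper_force: 0.0
```

```bash
python3 - <<'E'
from h import *
np.set_printoptions(precision=4,suppress=True)
f=grab('wrist'); cap(f,(.5718,-.2805)); P=cloud(f)
m=(np.hypot(P[...,0]-.572,P[...,1]+.2805)<.03)&(P[...,2]<.06)&(P[...,2]>.02); print(m.sum(),P[m].max(0),P[m].min(0))
plan(.53,-.05,.15,80); plan(.424,.0058,.15,90+1)
E
```

```text
cap 464 [ 0.5737 -0.2791  0.0473] [0.0167 0.0169 0.0063] [ 0.5739 -0.2786  0.0486]
775 [ 0.584  -0.2686  0.0505] [ 0.5635 -0.2884  0.0202]
shift [ 177.5 -155.1    1.3] turn [ 0.009  0.001 -0.345] yaw now 60.3 -> 80.0 rows 5 clock 16.85
shift [ 173.3 -274.8    0.3] turn [ 0.009  0.001 -0.537] yaw now 60.3 -> 91.0 rows 7 clock 16.85
```

The vial stands in the blue dish, top at about 0.050. Now the timer.

>>> step_arm(moves=[[40,-35,0,0,0,-0.1,85],[80,-70,0,0,0,-0.2,85],[120,-105,0,0,0,-0.3,85],[150,-145,0,0,0,-0.4,85],[165,-190,0,0,0,-0.5,85],[170,-235,0,0,0,-0.54,85],[173,-255,0,0,0,-0.54,85],[173,-255,0,0,0,-0.54,85]])

```text
clock: 17.65
tcp_pos: [0.4348, -0.0016, 0.1469]
orientation: [-2.192, -2.248, 0.004]
contact_force: [0.4, -0.4, -0.3]
grip_width: 0.085
gripper_force: 0.0
```

>>> step_arm(moves=[[0,0,0,0,0,0,85],[0,0,0,0,0,0,85]])

```text
clock: 17.85
tcp_pos: [0.4391, -0.0042, 0.1476]
orientation: [2.2, 2.243, 0.0]
contact_force: [0.5, -0.2, -1.4]
grip_width: 0.0849
gripper_force: 0.0
```

```bash
cat >> h.py <<'E'
def rect(f,xy,lo,hi,rad):
    P=cloud(f); m=(P[...,2]>lo)&(P[...,2]<hi)&(np.hypot(P[...,0]-xy[0],P[...,1]-xy[1])<rad)&(f['depth']>0)
    m=cv2.morphologyEx(m.astype(np.uint8),cv2.MORPH_OPEN,np.ones((3,3)))>0
    print('rect',m.sum(),cv2.minAreaRect((P[m][:,:2]*1000).astype(np.float32)),P[m].mean(0).round(4))
E
python3 - <<'E'
from h import *
f=grab('wrist'); rect(f,(.423,.006),.010,.022,.055)
plan(.423,.006,.06,91.7); print(r.get_obs()['joints'].round(2) if hasattr(r.get_obs()['joints'],'round') else r.get_obs()['joints'])
E
```

```text
rect 6126 ((422.12249755859375, 7.336574554443359), (57.72209167480469, 65.67311096191406), 1.580251693725586) [0.4225 0.0091 0.0149]
shift [ 10.5 -15.9  87.6] turn [ 0.    -0.    -0.011] yaw now 91.1 -> 91.7 rows 2 clock 17.9
[ 0.37  0.25 -0.56  2.15  0.19  0.79 -0.29]
```

The timer measures 57.7 x 65.7 mm at (0.422,0.007), angle 1.6°, which agrees with its given size. Descend.

>>> step_arm(moves=[[11,-16,40,0,0,-0.01,85],[11,-16,87,0,0,-0.01,85],[11,-16,100,0,0,-0.01,85],[11,-16,100,0,0,-0.01,85],[11,-16,100,0,0,-0.01,85]])

```text
clock: 18.4
tcp_pos: [0.4233, 0.0072, 0.0487]
orientation: [2.187, 2.254, 0.001]
contact_force: [-0.2, -0.2, 0.2]
grip_width: 0.0846
gripper_force: 0.0
```

```bash
python3 - <<'E'
from h import *
f=grab('wrist'); rect(f,(.423,.006),.010,.022,.055)
plan(.4222,.0073,.003,91.6)
E
```

```text
rect 12363 ((422.2792053222656, 7.033832550048828), (58.11488342285156, 66.11564636230469), 1.7378209829330444) [0.4222 0.0102 0.0149]
shift [ 0.1 -1.6 46.2] turn [ 0.003 -0.     0.002] yaw now 91.7 -> 91.6 rows 1 clock 18.45
```

Reach is fine and the gripper is centred.

>>> step_arm(moves=[[0,-1.5,25,0,0,0,85],[0,-1.5,40,0,0,0,85],[0,-1.5,46,0,0,0,85],[0,-1.5,46,0,0,0,85],[0,-1.5,46,0,0,0,40],[0,-1.5,46,0,0,0,40],[0,-1.5,46,0,0,0,40],[0,-1.5,46,0,0,0,40]], grip_force=40)

```text
clock: 19.25
tcp_pos: [0.4215, 0.0073, 0.003]
orientation: [2.186, 2.254, 0.002]
contact_force: [-0.6, -0.7, 8.4]
grip_width: 0.0569
gripper_force: 40.9
```

>>> step_arm(moves=[[0,0,0,0,0,0,40],[0,0,-15,0,0,0,40],[0,0,-40,0,0,0,40],[0,0,-60,0,0,0,40],[0,0,-60,0,0,0,40]])

```text
clock: 19.75
tcp_pos: [0.4224, 0.0073, 0.0643]
orientation: [2.185, 2.252, 0.006]
contact_force: [-0.0, 0.4, -1.1]
grip_width: 0.0568
gripper_force: 44.3
```

```bash
python3 - <<'E'
from h import *
f=grab('wrist'); rect(f,(.423,.006),.055,.085,.055); rect(load('top'),(.4465,.3108),.006,.0125,.075)
P=cloud(f); m=(np.hypot(P[...,0]-.4222,P[...,1]-.015)<.02)&(P[...,2]>.03); q=P[m]; A=np.c_[q[:,:2],np.ones(len(q))]; print('top plane',np.linalg.lstsq(A,q[:,2],rcond=None)[0],q[:,2].mean())
plan(.50,.17,.07,100);plan(.4465,.3108,.07,107)
E
```

```text
rect 21578 ((421.6180725097656, 7.489156723022461), (84.75129699707031, 65.25331115722656), 1.770875334739685) [0.4213 0.0126 0.076 ]
rect 18 ((456.0974426269531, 314.05291748046875), (111.53478240966797, 6.177097320556641), 75.95785522460938) [0.4562 0.3139 0.0092]
top plane [0.04777092 0.80812339 0.06518858] 0.09914085783530645
shift [160.5  83.2  -6.6] turn [ 0.004  0.001 -0.144] yaw now 91.7 -> 100.0 rows 4 clock 19.8
shift [302.8  34.   -6.9] turn [ 0.003  0.001 -0.266] yaw now 91.7 -> 107.0 rows 7 clock 19.8
```

>>> step_arm(moves=[[40,21,-7,0,0,-0.04,40],[80,42,-12,0,0,-0.07,40],[120,63,-12,0,0,-0.1,40],[155,75,-12,0,0,-0.14,40],[195,68,-12,0,0,-0.2,40],[230,58,-12,0,0,-0.27,40],[260,46,-12,0,0,-0.27,40],[270,42,-12,0,0,-0.27,40]])

```text
clock: 20.6
tcp_pos: [0.4517, 0.2822, 0.0731]
orientation: [-1.855, -2.532, -0.001]
contact_force: [-0.2, 0.1, -0.4]
grip_width: 0.0568
gripper_force: 44.3
```

>>> step_arm(moves=[[0,0,0,0,0,0,40],[0,0,0,0,0,0,40]])

```text
clock: 20.8
tcp_pos: [0.4543, 0.2768, 0.0731]
orientation: [1.864, 2.528, -0.003]
contact_force: [0.3, -0.8, -1.2]
grip_width: 0.0569
gripper_force: 44.3
```

```bash
python3 - <<'E'
from h import *
f=grab('wrist'); rect(f,(.4465,.3108),.0055,.013,.07); save(f['image'],'w8.png',1.2)
plan(.4465,.3108,.07,107)
E
```

```text
rect 2812 ((446.6727294921875, 312.2558288574219), (88.51457214355469, 95.69588470458984), 17.092355728149414) [0.4412 0.3411 0.0086]
shift [35.4  2.3  3.1] turn [-0.001  0.002  0.002] yaw now 107.1 -> 107.0 rows 1 clock 20.85
```

View pics/w8.png

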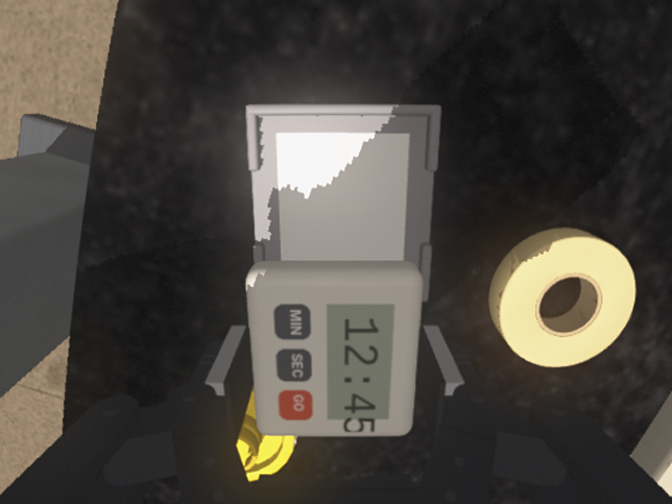

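The timer is held square with the cradle. The cradle measures 88.5 x 95.7 mm at (0.4467,0.3123), 17.1°, with the finger gaps in line. Move over it and lower.

>>> step_arm(moves=[[20,2,0,0,0,0,40],[37,3,0,0,0,0,40],[37,3,0,0,0,0,40],[37,3,25,0,0,0,40],[37,3,45,0,0,0,40],[37,3,50,0,0,0,40],[37,3,50,0,0,0,40]])

```text
clock: 21.55
tcp_pos: [0.4462, 0.3127, 0.0231]
orientation: [1.865, 2.528, -0.004]
contact_force: [0.6, 1.0, -1.3]
grip_width: 0.0564
gripper_force: 44.2
```

```bash
python3 - <<'E'
from h import *
plan(.4467,.3120,.0072,107.1)
E
```

```text
shift [-0.8  0.3 15.9] turn [-0.002  0.001  0.001] yaw now 107.1 -> 107.1 rows 1 clock 21.55
```

>>> step_arm(moves=[[0,0,8,0,0,0,40],[0,0,13,0,0,0,40],[0,0,16,0,0,0,40],[0,0,16.5,0,0,0,40],[0,0,16.5,0,0,0,40]])

```text
clock: 22.05
tcp_pos: [0.4461, 0.3148, 0.0074]
orientation: [1.863, 2.529, 0.0]
contact_force: [0.0, -0.8, -0.5]
grip_width: 0.0569
gripper_force: 44.3
```

>>> step_arm(moves=[[0,0,0,0,0,0,66],[0,0,0,0,0,0,66],[0,0,-3,0,0,0,75],[0,0,-30,0,0,0,85],[0,0,-80,0,0,0,85],[0,0,-130,0,0,0,85],[0,0,-150,0,0,0,85],[0,0,-150,0,0,0,85]])

```text
clock: 22.85
tcp_pos: [0.4478, 0.3163, 0.1613]
orientation: [1.862, 2.527, 0.011]
contact_force: [0.8, 0.6, -0.3]
grip_width: 0.0854
gripper_force: 0.0
```

```bash
python3 - <<'E'
from h import *
f=grab('wrist'); rect(f,(.4467,.312),.0145,.025,.055)
P=cloud(f); m=(np.hypot(P[...,0]-.4467,P[...,1]-.312)<.025)&(P[...,2]<.05); q=P[m]; A=np.c_[q[:,:2]-q[:,:2].mean(0),np.ones(len(q))]; print('top plane',np.linalg.lstsq(A,q[:,2],rcond=None)[0])
E
```

```text
rect 5375 ((445.39642333984375, 314.79327392578125), (57.079593658447266, 64.83981323242188), 16.964197158813477) [0.4449 0.3162 0.0179]
top plane [0.00035179 0.00091141 0.01823923]
```

The timer is level, top at 18 mm, square in the cradle. One last overall look.

```bash
python3 - <<'E'
from h import *
a=grab('top')['image'][150:300,110:450]; b=grab('scene')['image'][130:330,120:440]
a=cv2.resize(a,(780,344),interpolation=3); b=cv2.resize(b,(400,250),interpolation=3)
o=np.zeros((596,780,3),np.uint8); o[:344]=a; o[346:596,:400]=b; save(o,'end.png')
E
```

```text
(no output)
```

View pics/end.png

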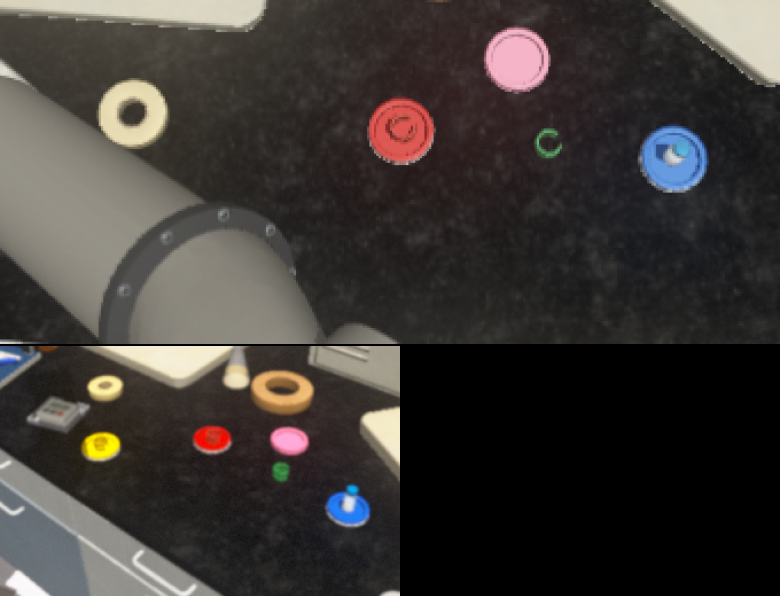

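The red clip is in the red dish (400,128), the vial upright in the blue dish (680,150), the yellow clip in the yellow dish (101,446 in the lower picture) and the timer in the cradle (58,412). The tape roll and green clip have not moved.

```bash
python3 -c "
from bench import r
print(r.hand_in())"
```

```text
the job is handed in; nothing more can be done
None
```

The job is handed in: the red clip, yellow clip, vial and timer were put away in the order asked, each in its own holder, and the final pictures show the green clip and tape roll where they were.

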